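Stow the zincs and hold the chest lid

TASK

Lift the two zinc pegs out of the slotted stand and stand them upright in the two empty cells of the divided crate, one per cell. Then take the chest's lid by its bar, raise it to 40 degrees from shut and keep holding it there, so that a mate can lower the crate in under it: the lid falls shut if let go, so finish while still holding it, without propping it on anything. Leave the crate, the grease cup, the impeller, the valve cap and the gasket where they are.

Things in the scene. Friction and masses are not known exactly. Their poses are not given: they have to be found in the camera images.
- peg_a: zinc peg: plain dull grey cylinder, 26 mm diameter, 85 mm tall, about 0.3 kg, standing upright in one end hole of the stand, its underside 8 mm above the shelf (top at 93 mm, 63 mm of it above the stand). Origin: centre of its underside, z along the peg.
- peg_b: second zinc peg, the same as peg_a, in the hole at the other end of the stand.
- stand: fixed aluminium block, 160 (x) by 60 (y) by 30 mm high, with three round 30 mm holes, 22 mm deep, in a row along its x axis at x = -50, 0 and +50 mm; the pegs stand in the two outer holes, the middle one is empty. Origin: centre of its underside.
- crate: loose open wooden crate, 60 (x) by 170 (y) by 45 mm high, 1 kg, walls and dividers 5 mm, floor 5 mm thick; three square cells of 50 mm in a row along its y axis, at y = -55, 0 and +55 mm. The +y cell holds the grease cup, the other two are empty. Origin: centre of its underside.
- cell0 (a point): centre of the inner floor of the empty end cell (-y end of the crate), axes as the crate's.
- cell1 (a point): centre of the inner floor of the empty middle cell, axes as the crate's.
- chest: fixed grey sheet steel chest, 200 (x) by 240 (y) by 105 mm high, closed by a lid hinged along its far (+x) top edge; its front (-x) looks roughly to the robot. It is at the left or at the right of the robot, and the crate is at the other side. Origin: centre of its underside.
- chest_lid (a joint): opening of the lid in rad: 0 shut, growing as the front edge rises, 40 degrees = 0.698, stop at 1.3. The lid weighs about 0.5 kg (0.35 to 0.7) and always falls shut by itself. The lid is a 6 mm plate (top at 111 mm when shut).
- lid_bar (a point): middle of the round steel lifting bar on the lid: 10 mm diameter, running along the chest's y axis, 110 mm between the middles of its two posts, its centre 39 mm above the lid's top face; 175 mm in front of the hinge line and 45 mm above it when the lid is shut. Axes turn with the lid (as the chest's when shut): x points to the hinge, y along the bar, z out of the lid.
- lid_hinge (a point): middle of the lid's hinge line, on the chest's far top edge, 105 mm above the shelf; the line runs along y, axes as the chest's. The lid opens by a positive turn about this y axis: the front edge goes up and towards the hinge.
- grease_cup: brass grease cup, 38 mm diameter, 38 mm high, standing in the +y cell of the crate. Origin: centre of its underside. Leave it.
- impeller: bronze impeller, 84 mm disc with six vanes, 30 mm high, lying beyond the stand. Origin: centre of its underside. Leave it.
- valve_cap: squat cast iron valve cap, 60 mm diameter, 34 mm high, lying beyond the stand. Origin: centre of its underside. Leave it.
- gasket: red fibre gasket in a rigid ring, 80 mm outer diameter, 6 mm thick, beyond the impeller and the valve cap. Origin: centre of its underside. Leave it.
Things that resemble listed ones, but are neither listed nor needed, are in the scene too. Of the things like the gasket, leave any that is black, purple or turquoise; of the rest the larger one is meant.

How it is judged:
On the way, in this order (a step that is already met when the one before it is completed fails the run):
1. both pegs stand upright and released in the two empty cells, one per cell, with the lid still shut (((horizontal distance between peg_a and cell0 below 0.02 m and z of peg_a in the frame of cell0 between -0.005 and 0.008 m and angle between each of peg_a, peg_b's own z axis and vertical below 0.12 rad and horizontal distance between peg_b and cell1 below 0.02 m and z of peg_b in the frame of cell1 between -0.005 and 0.008 m) or (horizontal distance between peg_a and cell1 below 0.02 m and z of peg_a in the frame of cell1 between -0.005 and 0.008 m and angle between each of peg_a, peg_b's own z axis and vertical below 0.12 rad and horizontal distance between peg_b and cell0 below 0.02 m and z of peg_b in the frame of cell0 between -0.005 and 0.008 m)) and contact force between the fingers and peg_a below 0.1 N and contact force between the fingers and peg_b below 0.1 N and value of joint chest_lid below 0.05 rad), for 0.2 s.
2. the lid is held by the fingers at 40 degrees (value of joint chest_lid between 0.611 and 0.785 rad and contact force between the fingers and chest_lid above 0.5 N), for 0.3 s.
At the end, for the whole second after the job is handed in: The fingers hold the lid still at 40 degrees, give or take 5, (at least 0.5 N between fingers and lid, no loose thing touching the lid), and the two pegs stand at rest, upright within 7 degrees, on the floors of the two cells that were empty, one in each (all of step 2 and velocity of joint chest_lid between -0.05 and 0.05 rad/s and ((horizontal distance between peg_a and cell0 below 0.02 m and z of peg_a in the frame of cell0 between -0.005 and 0.008 m and angle between each of peg_a, peg_b's own z axis and vertical below 0.12 rad and horizontal distance between peg_b and cell1 below 0.02 m and z of peg_b in the frame of cell1 between -0.005 and 0.008 m) or (horizontal distance between peg_a and cell1 below 0.02 m and z of peg_a in the frame of cell1 between -0.005 and 0.008 m and angle between each of peg_a, peg_b's own z axis and vertical below 0.12 rad and horizontal distance between peg_b and cell0 below 0.02 m and z of peg_b in the frame of cell0 between -0.005 and 0.008 m)) and contact force between chest_lid and peg_a below 0.1 N and contact force between chest_lid and peg_b below 0.1 N and contact force between chest_lid and crate below 0.1 N and contact force between chest_lid and grease_cup below 0.1 N and contact force between chest_lid and impeller below 0.1 N and contact force between chest_lid and valve_cap below 0.1 N and contact force between chest_lid and gasket below 0.1 N and linear speed of each of peg_a, peg_b below 0.02 m/s); the arm keeps its last pose, push and grip.
It fails at once if the crate is moved by more than 30 mm or tipped over (distance of crate from where it was at the start of the episode above 0.03 m or angle between crate's own z axis and vertical above 0.5 rad).
It fails at once if the grease cup is moved by more than 30 mm or tipped over (distance of grease_cup from where it was at the start of the episode above 0.03 m or angle between grease_cup's own z axis and vertical above 0.5 rad).
It fails at once if the impeller is moved by more than 30 mm or tipped over (distance of impeller from where it was at the start of the episode above 0.03 m or angle between impeller's own z axis and vertical above 0.5 rad).
It fails at once if the valve cap is moved by more than 30 mm or tipped over (distance of valve_cap from where it was at the start of the episode above 0.03 m or angle between valve_cap's own z axis and vertical above 0.5 rad).
It fails at once if the gasket is moved by more than 30 mm or tipped over (distance of gasket from where it was at the start of the episode above 0.03 m or angle between gasket's own z axis and vertical above 0.5 rad).
It also fails if it takes over 72 s, if anything falls off the work surface, if the arm or the gripper's body presses on something with over 40 N, if the wrist force passes 120 N, or if a joint passes its speed limit or range.

ROBOT

A 6-joint arm with a two-finger parallel gripper is mounted at the origin on the work surface. World frame = base frame: x ahead of the robot, y to its left, z up, the work surface at z = 0. Lengths are in m, angles in rad, forces in N, time in s.
With the tool pointing down it reaches from about 0.25 to 0.725 m from the base axis. Payload 4 kg.
Tool frame: the origin (TCP) lies at the very end of the fingers, on their centre line; the grasp point (between the pads) lies 19 mm behind it; z points along the fingers, y is the line along which they close (so a half turn about z gives the same grasp; the last joint's range is limited). The gripper opens to 85 mm and grips with 20 to 120 N. Pads are 22 mm wide; open, the fingers measure 114 mm over their backs; the gripper's body (76 mm by 85 mm) begins 54 mm behind the grasp point. The pads swing forward as they close: fully open they stand 13 mm farther back than shut.
Start: joints at [1.267, 0.241, 0.005, 1.335, 0, 1.571], TCP at [0.15, 0.477, 0.231] pointing down, gripper open.
Joint ranges: [-2.72, 2.72], [-1.05, 1.87], [-1.09, 1.28], [-1.99, 2.15], [-1.42, 1.44], [-3.14, 3.14]. Speed limits (rad/s): [2.79, 2.79, 3.14, 3.14, 3.14, 3.14].

INTERFACE

Orientations are given as a unit quaternion [x, y, z, w].
In Python, from workcell import * gives the robot as it stands. The module is installed in compiled form; this text tells all that it offers.
- The arm moves only by the tool send_rows, never from a script. Its argument "steps" is text: rows parted by semicolons, each of 7 numbers parted by spaces: the opening, from -1 (shut) to 1 (fully open), then the shift along the world's x, y, z in m, then the turn, a rotation vector about the world's x, y, z in rad. A call has exactly 5 rows; each row shifts and turns the commanded pose from where the row before left it; what a row does not reach is not made up. A row lasts 1/12 s, in which the tool goes at most 41.7 mm and 7.16 degrees, less where a joint would pass 70% of its speed; a pose out of reach is approached as far as the arm can. A call is refused whole if a number of a shift passes 0.0417 or a number of a turn 0.125, either way. A call with a gripper value outside its range is refused whole. The fingers move at their own pace and stop on an object; the grip force is fixed at half the most. Time passes only in rows, so rows that do not move let the fingers close, or fill a call up. It gives the time, the measured TCP pose, the force, the opening and the grip force at its end, in the units of the state.
- get_obs(): the state, without advancing time (a new reading comes with each control period).
- camera(name): name is "scene" or "side" or "wrist"; returns a dict with "frame" (480x640x3 uint8, red, green, blue), "range_z" (480x640 float32, m along the optical axis (not along the pixel's ray), 0 where there is no reading), "camera_matrix" (3x3 intrinsics, pixels), "extrinsics" (4x4, takes a point from world to camera coordinates); the wrist camera has in their place "T_tool_cam" (4x4, takes a point from camera to tool coordinates, whose origin is the TCP and whose axes are the flange's). Camera axes: x right, y down, z forward; pixel columns grow to the right and rows downward; lengths in m; the calibration is good to about 2 mm. A picture is of the moment at which its call begins: read the wrist's pose just before it.
- job_done(): hands the job in; it is judged then, once.
The state is a dict: "clock": time; "joint_pos": joint angles; "joint_vel": joint speeds; "tau": joint torques, N m; "eef_pos": TCP position; "tool_rot": TCP orientation; "ft_force": force on the tool from outside, world axes, zero at the start; "ft_torque": the same for the moment, N m; "grip_width": finger opening in m; "grasp_force": force on a finger pad.
Only numpy, scipy, OpenCV 4.12 (cv2) and the standard library are available. Lean on these libraries where they do the work, as an engineer would, in place of code of your own. Each camera call takes 0.05 s, during which the arm holds its last target. There are 200 camera calls.

## Working session

There is one attempt and no reset: what is moved stays moved. The work goes in short steps, Python scripts to look and compute and a tool call to move; the robot and the scene stay as the last step left them, time stands still between calls to the robot, and variables do not carry over. Pictures are saved under pics/ and viewed, at most 10 in all, crops included, and the job is handed in when it is done.

Besides the shell and the picture viewer there is one more tool, called after "Emit:" in YAML: its name, and indented under it one key for each argument. send_rows: Moves the arm, as the interface text tells. Its arguments: {"type":"object","properties":{"steps":{"type":"string"}},"required":["steps"]}

```bash
mkdir -p pics
cat > h.py <<'E'
from workcell import *
import numpy as np, cv2
def cloud(c):
    K=c["camera_matrix"];E=c["extrinsics"];z=c["range_z"].astype(float)
    v,u=np.mgrid[0:480,0:640]
    P=np.stack([(u-K[0,2])/K[0,0]*z,(v-K[1,2])/K[1,1]*z,z],-1)
    W=(P-E[:3,3])@E[:3,:3]
    W[z==0]=np.nan
    return W
E
python3 - <<'E'
from h import *
for n in("scene","side"):
    c=camera(n);cv2.imwrite(f"pics/{n}0.png",c["frame"][:,:,::-1]);np.savez(f"{n}0.npz",f=c["frame"],W=cloud(c))
o=get_obs();print(o)
E
```

```text
{'clock': 0.1, 'joint_pos': array([ 1.26700444e+00,  2.41325210e-01,  3.88931010e-03,  1.33521002e+00,
       -1.33398006e-05,  1.57077904e+00]), 'joint_vel': array([ 2.57664406e-05, -2.94013269e-03,  2.67524681e-03, -1.79683973e-04,
       -1.35192767e-03, -4.18586139e-04]), 'tau': array([ 1.51127965e-04, -3.73138046e+01,  2.53010541e+01,  1.08553687e-02,
       -1.57717604e-06,  8.70306867e-07]), 'eef_pos': array([0.1494082 , 0.4765739 , 0.23051978]), 'tool_rot': array([ 1.51303900e-01,  9.88486861e-01, -9.15157228e-04, -1.33348216e-04]), 'ft_force': array([-0.06059686,  0.81220674, -0.96397083]), 'ft_torque': array([-0.02890395, -0.06329532,  0.06755783]), 'grasp_force': 0.0, 'grip_width': 0.0852931175804798}
```

View pics/scene0.png

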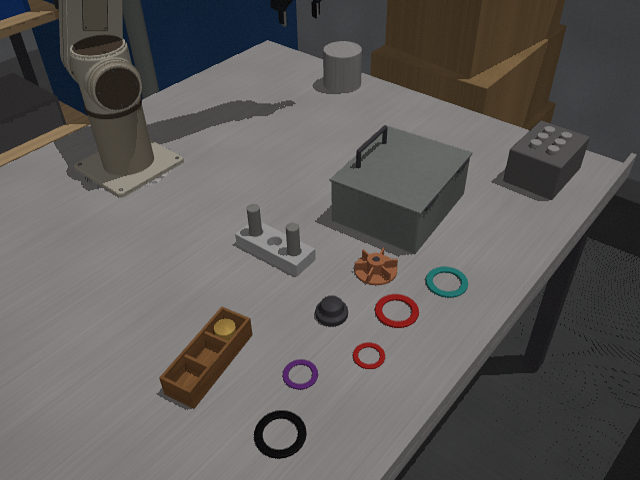

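View pics/side0.png

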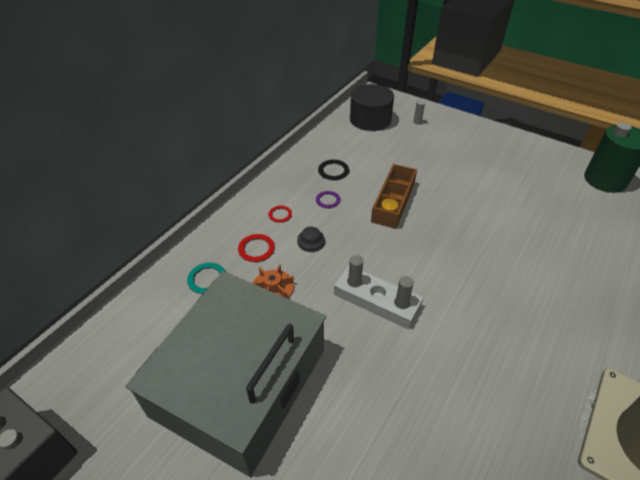

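The scene picture shows the stand with both pegs at (254,220) and (293,240). The crate is at (207,355) with the cup at (225,327), so its middle and lower-left cells are empty. The chest is on the robot's left with its bar at (371,147). Two red rings could be the gasket, at (397,310) and (369,355). The larger one at (397,310) fits, and I only have to stay clear of it.

Run:
```python
from h import *
for n in("scene","side"):
    d=np.load(n+"0.npz");W=d["W"].reshape(-1,3);C=d["f"].reshape(-1,3).astype(int)
    ok=~np.isnan(W[:,0]);W=W[ok];C=C[ok]
    x,y,z=W.T
    R=(x>.2)&(x<.9)&(np.abs(y)<.6)
    print(n,"table z",np.median(z[R&(np.abs(z)<.01)]))
    def comps(m,cell=.004):
        P=W[m];g=np.zeros((300,400),np.uint8);i=((P[:,0])/cell).astype(int);j=((P[:,1]+.7)/cell).astype(int)
        g[i.clip(0,299),j.clip(0,399)]=1;g=cv2.dilate(g,np.ones((3,3)))
        k,l=cv2.connectedComponents(g);lab=l[i.clip(0,299),j.clip(0,399)]
        return [P[lab==q] for q in range(1,k) if (lab==q).sum()>15]
    for nm,lo,hi in(("pegtop",.088,.097),("bar",.135,.17),("lidtop",.108,.114)):
        for P in comps(R&(z>lo)&(z<hi)):
            r=cv2.minAreaRect(P[:,:2].astype(np.float32));print(nm,len(P),np.round(P.mean(0),4),"rect",np.round(r[0],4),np.round(r[1],4),round(r[2],1),"z",np.round(np.percentile(P[:,2],[5,50,95]),4))
    # crate: orange-brown points
    r,gg,b=C.T
    br=R&(r>1.5*b)&(r>gg*1.15)&(z>.01)&(z<.06)
    for P in comps(br):
        if len(P)<200: continue
        rc=cv2.minAreaRect(P[:,:2].astype(np.float32));print("brown",len(P),"rect",np.round(rc[0],4),np.round(rc[1],4),round(rc[2],1),np.round(cv2.boxPoints(rc),3).tolist(),"zmax",np.percentile(P[:,2],98))
        T=P[np.abs(P[:,2]-.045)<.004];rc=cv2.minAreaRect(T[:,:2].astype(np.float32)) if len(T)>10 else None
        if rc:print("  rim",len(T),np.round(rc[0],4),np.round(rc[1],4),round(rc[2],1),np.round(cv2.boxPoints(rc),3).tolist())
    st=R&(z>.026)&(z<.034)&(C.max(1)-C.min(1)<30)
    for P in comps(st):
        if len(P)<100: continue
        rc=cv2.minAreaRect(P[:,:2].astype(np.float32));print("z30 grey",len(P),np.round(rc[0],4),np.round(rc[1],4),round(rc[2],1))
```

```text
scene table z -0.0005415342375897067
pegtop 97 [ 0.4463 -0.0128  0.0917] rect [ 0.4463 -0.012 ] [0.0236 0.0287] 46.0 z [0.089  0.0917 0.094 ]
pegtop 335 [0.6314 0.1549 0.0922] rect [0.6249 0.1546] [0.2058 0.0505] 19.2 z [0.0884 0.0923 0.0962]
pegtop 105 [ 0.5454 -0.0076  0.0919] rect [ 0.5451 -0.0077] [0.0248 0.0241] 75.1 z [0.089  0.0918 0.0946]
pegtop 59 [0.7056 0.2878 0.0921] rect [0.7063 0.2869] [0.0043 0.111 ] 6.8 z [0.0887 0.0921 0.096 ]
pegtop 810 [0.8009 0.5435 0.0904] rect [0.7996 0.5467] [0.1181 0.1056] 0.3 z [0.0882 0.0895 0.0961]
bar 225 [0.5352 0.2562 0.15  ] rect [0.5332 0.2627] [0.0116 0.1219] 7.2 z [0.1384 0.1514 0.1556]
lidtop 5930 [0.6144 0.2611 0.1101] rect [0.6092 0.2701] [0.2105 0.251 ] 5.9 z [0.1083 0.11   0.1123]
brown 3604 rect [ 0.6002 -0.2822] [0.0641 0.1723] 11.5 [[0.5519999861717224, -0.20399999618530273], [0.5860000252723694, -0.37299999594688416], [0.6489999890327454, -0.36000001430511475], [0.6140000224113464, -0.19099999964237213]] zmax 0.04624311143007129
  rim 962 [ 0.5999 -0.2823] [0.0626 0.1719] 11.9 [[0.5509999990463257, -0.20499999821186066], [0.
[... 1729 characters left out ...]
605 0.1724] 11.7 [[0.5509999990463257, -0.20000000298023224], [0.5860000252723694, -0.36899998784065247], [0.6449999809265137, -0.35600000619888306], [0.6100000143051147, -0.18799999356269836]]
brown 507 rect [0.6855 0.0718] [0.0717 0.0663] 17.3 [[0.640999972820282, 0.09300000220537186], [0.6610000133514404, 0.029999999329447746], [0.7300000190734863, 0.050999999046325684], [0.7099999785423279, 0.11400000005960464]] zmax 0.03096466891741186
z30 grey 1585 [ 0.494  -0.0052] [0.1607 0.0638] 3.2
z30 grey 343 [0.5435 0.3177] [0.3113 0.154 ] 56.0
z30 grey 190 [ 0.6881 -0.062 ] [0.0381 0.0382] 74.2
z30 grey 140 [0.74   0.5298] [0.0572 0.0045] 90.0
z30 grey 104 [ 0.7997 -0.5275] [0.118  0.0556] 28.8
```

Emit:
send_rows:
  steps: "1 .0197 -.024 0 0 0 -.0532;1 .0197 -.024 0 0 0 -.0532;1 .0197 -.024 0 0 0 -.0532;1 .0197 -.024 0 0 0 -.0532;1 .0197 -.024 0 0 0 -.0532"

```text
clock: 0.52
eef_pos: [0.2485, 0.3557, 0.2309]
tool_rot: [0.282, 0.959, -0.0, -0.0]
ft_force: [1.6, 0.5, 0.2]
grip_width: 0.0853
grasp_force: 0.0
```

Emit:
send_rows:
  steps: "1 .0197 -.024 0 0 0 -.0532;1 .0197 -.024 0 0 0 -.0532;1 .0197 -.024 0 0 0 -.0532;1 .0197 -.024 0 0 0 -.0532;1 .0197 -.024 0 0 0 -.0532"

```text
clock: 0.93
eef_pos: [0.347, 0.2356, 0.231]
tool_rot: [0.407, 0.913, -0.0, -0.0]
ft_force: [0.2, 0.4, 0.1]
grip_width: 0.0857
grasp_force: 0.0
```

Emit:
send_rows:
  steps: "1 .0197 -.024 0 0 0 -.0532;1 .0197 -.024 0 0 0 -.0532;1 .0197 -.024 0 0 0 -.0532;1 .0197 -.024 0 0 0 -.0532;1 .0197 -.024 0 0 0 -.0532"

```text
clock: 1.35
eef_pos: [0.4455, 0.1156, 0.231]
tool_rot: [0.525, 0.851, -0.0, -0.0]
ft_force: [0.3, 0.4, 0.1]
grip_width: 0.0855
grasp_force: 0.0
```

Emit:
send_rows:
  steps: "1 .0197 -.024 0 0 0 -.0532;1 .0197 -.024 0 0 0 -.0532;1 .0197 -.024 0 0 0 -.0532;1 .0197 -.024 0 0 0 -.0532;1 .0197 -.024 0 0 0 -.0532"

```text
clock: 1.77
eef_pos: [0.544, -0.0043, 0.2307]
tool_rot: [0.633, 0.774, -0.0, -0.0]
ft_force: [0.4, 0.0, -0.2]
grip_width: 0.0854
grasp_force: 0.0
```

Emit:
send_rows:
  steps: "1 0 0 0 0 0 0;1 0 0 0 0 0 0;1 0 0 0 0 0 0;1 0 0 0 0 0 0;1 0 0 0 0 0 0"

```text
clock: 2.18
eef_pos: [0.5429, -0.0019, 0.2314]
tool_rot: [0.631, 0.776, -0.0, -0.0]
ft_force: [0.5, 0.8, -0.1]
grip_width: 0.0852
grasp_force: 0.0
```

Emit:
send_rows:
  steps: "1 .001 -.002 -.035 0 0 0;1 0 0 -.035 0 0 0;1 0 0 -.035 0 0 0;1 0 0 -.035 0 0 0;1 0 0 -.031 0 0 0"

```text
clock: 2.6
eef_pos: [0.5435, -0.0038, 0.0589]
tool_rot: [0.631, 0.776, -0.0, -0.0]
ft_force: [-0.4, 0.1, 0.1]
grip_width: 0.0858
grasp_force: 0.0
```

Emit:
send_rows:
  steps: "-1 0 0 0 0 0 0;-1 0 0 0 0 0 0;-1 0 0 0 0 0 0;-1 0 0 0 0 0 0;-1 0 0 0 0 0 0"

```text
clock: 3.02
eef_pos: [0.5465, -0.0048, 0.0629]
tool_rot: [0.632, 0.775, 0.002, 0.002]
ft_force: [-3.6, -1.7, 2.2]
grip_width: 0.0254
grasp_force: 0.7
```

Emit:
send_rows:
  steps: "-1 0 0 0 0 0 0;-1 0 0 0 0 0 0;-1 0 0 0 0 0 0;-1 0 0 0 0 0 0;-1 0 0 0 0 0 0"

```text
clock: 3.43
eef_pos: [0.5464, -0.0049, 0.063]
tool_rot: [0.632, 0.775, 0.002, 0.002]
ft_force: [-1.8, 0.6, 5.5]
grip_width: 0.0231
grasp_force: 58.4
```

Emit:
send_rows:
  steps: "-1 0 0 .015 0 0 0;-1 0 0 .025 0 0 0;-1 0 0 .025 0 0 0;-1 0 0 .025 0 0 0;-1 0 0 .01 0 0 0"

```text
clock: 3.85
eef_pos: [0.5466, -0.005, 0.1647]
tool_rot: [0.632, 0.775, 0.002, 0.003]
ft_force: [1.3, 0.6, -2.1]
grip_width: 0.0238
grasp_force: 60.1
```

Emit:
send_rows:
  steps: "-1 .003 -.016 0 0 0 0;-1 .006 -.030 0 0 0 0;-1 .006 -.030 0 0 0 0;-1 .006 -.030 0 0 0 0;-1 .006 -.030 0 0 0 0"

```text
clock: 4.27
eef_pos: [0.5714, -0.142, 0.16]
tool_rot: [0.632, 0.775, -0.0, -0.0]
ft_force: [0.1, -0.2, -3.5]
grip_width: 0.0231
grasp_force: 60.1
```

Emit:
send_rows:
  steps: "-1 .006 -.030 0 0 0 0;-1 .006 -.030 0 0 0 0;-1 .006 -.030 0 0 0 0;-1 .006 -.030 0 0 0 0;-1 .006 -.030 0 0 0 0"

```text
clock: 4.68
eef_pos: [0.6013, -0.2923, 0.1596]
tool_rot: [0.632, 0.775, -0.0, -0.001]
ft_force: [1.2, 0.3, -2.4]
grip_width: 0.0232
grasp_force: 60.1
```

Emit:
send_rows:
  steps: "-1 .006 -.030 0 0 0 0;-1 .001 -.014 0 0 0 0;-1 0 0 0 0 0 0;-1 0 0 0 0 0 0;-1 0 0 0 0 0 0"

```text
clock: 5.1
eef_pos: [0.6082, -0.3341, 0.1595]
tool_rot: [0.632, 0.775, 0.0, -0.001]
ft_force: [0.6, -0.2, -3.0]
grip_width: 0.0232
grasp_force: 60.0
```

Run:
```python
from h import *
o=get_obs();print(o["eef_pos"],o["tool_rot"],o["grip_width"],o["joint_pos"])
c=camera("scene");W=cloud(c);np.savez("s1.npz",W=W,f=c["frame"])
f=c["frame"][200:440,100:420,::-1];cv2.imwrite("pics/s1.png",cv2.resize(f,None,fx=2.4,fy=2.4))
c=camera("side");np.savez("d1.npz",W=cloud(c),f=c["frame"])
```

```text
[ 0.60815387 -0.33412827  0.15953342] [ 6.31739612e-01  7.75180121e-01  1.00222108e-04 -9.12550767e-04] 0.02324528240862797 [-5.02623293e-01  6.74329973e-01  4.95895034e-01  1.39412050e+00
  5.26015393e-04  8.64967535e-01]
```

View pics/s1.png

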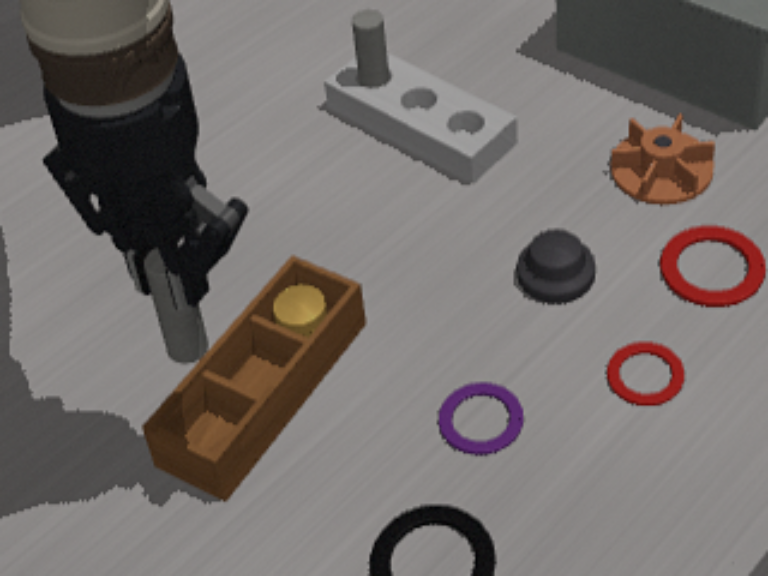

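The far peg is in the gripper at crop (180,340), above the end cell. Before lowering, I'll check its tilt, bottom and position in the point clouds.

Run:
```python
from h import *
for n in("s1","d1"):
    W=np.load(n+".npz")["W"].reshape(-1,3);W=W[~np.isnan(W[:,0])]
    P=W[(np.hypot(W[:,0]-.609,W[:,1]+.334)<.035)&(W[:,2]>.075)&(W[:,2]<.14)]
    if len(P)<20: print(n,len(P));continue
    for lo in np.arange(.08,.14,.01):
        Q=P[(P[:,2]>lo)&(P[:,2]<lo+.01)]
        if len(Q)>5:
            # fit circle centre with known r=13mm
            from scipy.optimize import least_squares
            s=least_squares(lambda c:np.hypot(Q[:,0]-c[0],Q[:,1]-c[1])-.013,[.608,-.334],loss="soft_l1",f_scale=.002)
            print(n,round(lo,2),len(Q),np.round(s.x,4),round(np.sqrt(2*s.cost/len(Q)),4))
    print("zmin",np.percentile(P[:,2],[0,2]))
```

```text
s1 0.1 35 [ 0.605  -0.3344] 0.0007
s1 0.11 79 [ 0.6058 -0.3344] 0.0007
s1 0.12 79 [ 0.6059 -0.3345] 0.0009
s1 0.13 74 [ 0.6059 -0.3348] 0.0008
zmin [0.1027738  0.10463984]
d1 0.1 25 [ 0.6056 -0.3324] 0.0012
d1 0.11 38 [ 0.6059 -0.3322] 0.0012
d1 0.12 46 [ 0.6056 -0.3321] 0.0013
d1 0.13 46 [ 0.6057 -0.3321] 0.0011
zmin [0.10171021 0.10489376]
```

Emit:
send_rows:
  steps: "-1 .004 0 -.01 0 0 0;-1 0 0 -.03 0 0 0;-1 0 0 -.025 0 0 0;-1 0 0 -.015 0 0 0;-1 0 0 -.01 0 0 0"

```text
clock: 5.62
eef_pos: [0.6113, -0.3329, 0.0668]
tool_rot: [0.631, 0.776, -0.0, -0.002]
ft_force: [1.2, -0.1, -4.1]
grip_width: 0.0234
grasp_force: 60.1
```

Emit:
send_rows:
  steps: "-1 0 0 -.004 0 0 0;-1 0 0 -.003 0 0 0;-1 0 0 -.001 0 0 0;-1 0 0 0 0 0 0;-1 0 0 0 0 0 0"

```text
clock: 6.03
eef_pos: [0.6135, -0.3353, 0.0638]
tool_rot: [0.632, 0.775, 0.0, 0.001]
ft_force: [-0.9, -0.0, -3.0]
grip_width: 0.0236
grasp_force: 60.1
```

Emit:
send_rows:
  steps: "-1 0 0 -.002 0 0 0;-1 0 0 -.001 0 0 0;-1 0 0 -.001 0 0 0;-1 0 0 0 0 0 0;-1 0 0 0 0 0 0"

```text
clock: 6.45
eef_pos: [0.6132, -0.3354, 0.0602]
tool_rot: [0.632, 0.775, 0.0, 0.001]
ft_force: [-1.8, 1.1, 6.2]
grip_width: 0.0234
grasp_force: 60.8
```

Contact with the floor, so I release slowly, open and lift.

Emit:
send_rows:
  steps: "-.2 0 0 0 0 0 0;0 0 0 0 0 0 0;.4 0 0 0 0 0 0;.6 0 0 0 0 0 0;.6 0 0 0 0 0 0"

```text
clock: 6.87
eef_pos: [0.6125, -0.3348, 0.0579]
tool_rot: [0.632, 0.775, -0.0, -0.0]
ft_force: [1.0, 0.6, 0.6]
grip_width: 0.068
grasp_force: 0.0
```

Emit:
send_rows:
  steps: ".6 0 0 .01 0 0 0;.6 0 0 .03 0 0 0;.6 0 0 .04 0 0 0;.6 0 0 .04 0 0 0;.6 0 0 .03 0 0 0"

```text
clock: 7.28
eef_pos: [0.6131, -0.3352, 0.213]
tool_rot: [0.632, 0.775, 0.0, 0.002]
ft_force: [0.9, -0.7, 1.3]
grip_width: 0.0683
grasp_force: 0.0
```

Emit:
send_rows:
  steps: ".6 -.015 .030 0 0 0 0;.6 -.017 .034 0 0 0 0;.6 -.017 .034 0 0 0 0;.6 -.017 .034 0 0 0 0;.6 -.017 .034 0 0 0 0"

```text
clock: 7.7
eef_pos: [0.5286, -0.1676, 0.2092]
tool_rot: [0.632, 0.775, 0.0, 0.001]
ft_force: [0.8, 1.5, 0.2]
grip_width: 0.0681
grasp_force: 0.0
```

Emit:
send_rows:
  steps: "1 -.017 .034 0 0 0 0;1 -.017 .034 0 0 0 0;1 -.017 .034 0 0 0 0;1 -.017 .034 0 0 0 0;1 -.015 .022 0 0 0 0"

```text
clock: 8.12
eef_pos: [0.4453, -0.0085, 0.2093]
tool_rot: [0.631, 0.776, 0.001, 0.0]
ft_force: [0.3, 0.5, -0.4]
grip_width: 0.0855
grasp_force: 0.0
```

```bash
cat > chk.py <<'E'
from h import *
import sys
from scipy.optimize import least_squares
x0,y0,lo,hi=map(float,sys.argv[1:5])
for n in("scene","side"):
    W=cloud(camera(n)).reshape(-1,3);W=W[~np.isnan(W[:,0])]
    P=W[(np.hypot(W[:,0]-x0,W[:,1]-y0)<.023)&(W[:,2]>lo)&(W[:,2]<hi+.008)]
    out=[]
    for a,b in((lo,(lo+hi)/2),((lo+hi)/2,hi)):
        Q=P[(P[:,2]>a)&(P[:,2]<b)]
        s=least_squares(lambda c:np.hypot(Q[:,0]-c[0],Q[:,1]-c[1])-.013,[x0,y0],loss="soft_l1",f_scale=.002)
        out.append(np.round(s.x,4))
    print(n,len(P),out,"z max",np.round(np.percentile(P[:,2],[98]),4))
    B=W[(np.abs(W[:,2]-.045)<.003)&(np.abs(W[:,0]-.6)<.07)&(np.abs(W[:,1]+.28)<.11)]
    r=cv2.minAreaRect(B[:,:2].astype(np.float32));print("  crate rim",np.round(r[0],4),np.round(r[1],4),round(r[2],1))
o=get_obs();print(o["eef_pos"],o["ft_force"])
E
python3 chk.py .6102 -.334 .052 .086
```

```text
scene 430 [array([ 0.6107, -0.3359]), array([ 0.6107, -0.3361])] z max [0.0916]
  crate rim [ 0.5998 -0.2823] [0.063  0.1722] 11.9
side 115 [array([ 0.6097, -0.3336]), array([ 0.6103, -0.3341])] z max [0.0896]
  crate rim [ 0.5981 -0.2774] [0.059  0.1758] 12.0
[ 0.44440519 -0.00816773  0.20938346] [ 0.7212622  -0.11461513  0.73877403]
```

Peg 1 stands upright and centred, and the crate hasn't moved. Now the second peg.

Emit:
send_rows:
  steps: "1 0 -.001 -.03 0 0 0;1 0 0 -.035 0 0 0;1 0 0 -.035 0 0 0;1 0 0 -.030 0 0 0;1 0 0 -.018 0 0 0"

```text
clock: 8.63
eef_pos: [0.4454, -0.0124, 0.058]
tool_rot: [0.632, 0.775, -0.001, -0.001]
ft_force: [-0.1, 0.6, -0.1]
grip_width: 0.0856
grasp_force: 0.0
```

Emit:
send_rows:
  steps: "-1 0 0 0 0 0 0;-1 0 0 0 0 0 0;-1 0 0 0 0 0 0;-1 0 0 0 0 0 0;-1 0 0 0 0 0 0"

```text
clock: 9.05
eef_pos: [0.4481, -0.0121, 0.062]
tool_rot: [0.632, 0.775, 0.001, 0.001]
ft_force: [-0.3, -0.1, 0.9]
grip_width: 0.0255
grasp_force: 1.5
```

Emit:
send_rows:
  steps: "-1 0 0 0 0 0 0;-1 0 0 0 0 0 0;-1 0 0 0 0 0 0;-1 0 0 0 0 0 0;-1 0 0 0 0 0 0"

```text
clock: 9.47
eef_pos: [0.4477, -0.0121, 0.0621]
tool_rot: [0.632, 0.775, 0.001, 0.001]
ft_force: [-1.8, -0.0, 5.4]
grip_width: 0.0237
grasp_force: 58.4
```

Emit:
send_rows:
  steps: "-1 0 0 .015 0 0 0;-1 0 0 .025 0 0 0;-1 0 0 .03 0 0 0;-1 0 0 .03 0 0 0;-1 0 0 .01 0 0 0"

```text
clock: 9.88
eef_pos: [0.4489, -0.012, 0.1751]
tool_rot: [0.632, 0.775, 0.002, 0.003]
ft_force: [1.1, -0.4, -2.6]
grip_width: 0.0235
grasp_force: 60.3
```

Emit:
send_rows:
  steps: "-1 .007 -.013 0 0 0 0;-1 .016 -.028 0 0 0 0;-1 .016 -.028 0 0 0 0;-1 .016 -.028 0 0 0 0;-1 .016 -.028 0 0 0 0"

```text
clock: 10.3
eef_pos: [0.518, -0.138, 0.1709]
tool_rot: [0.632, 0.775, 0.0, 0.0]
ft_force: [1.2, 0.6, -2.6]
grip_width: 0.0236
grasp_force: 60.1
```

Emit:
send_rows:
  steps: "-1 .016 -.028 0 0 0 0;-1 .016 -.028 0 0 0 0;-1 .016 -.028 0 0 0 0;-1 .016 -.028 0 0 0 0;-1 .015 -.026 0 0 0 0"

```text
clock: 10.72
eef_pos: [0.597, -0.2765, 0.1703]
tool_rot: [0.632, 0.775, -0.0, -0.0]
ft_force: [0.9, 0.4, -2.6]
grip_width: 0.0233
grasp_force: 60.1
```

Emit:
send_rows:
  steps: "-1 .004 -.005 0 0 0 0;-1 0 0 0 0 0 0;-1 0 0 0 0 0 0;-1 0 0 0 0 0 0;-1 0 0 0 0 0 0"

```text
clock: 11.13
eef_pos: [0.6001, -0.2784, 0.1707]
tool_rot: [0.631, 0.776, 0.0, -0.0]
ft_force: [-0.2, -0.3, -2.0]
grip_width: 0.0237
grasp_force: 60.1
```

```bash
python3 chk.py .599 -.28 .125 .145
```

```text
scene 210 [array([ 0.5969, -0.2773]), array([ 0.5971, -0.277 ])] z max [0.1518]
  crate rim [ 0.5995 -0.282 ] [0.0627 0.1728] 11.8
side 122 [array([ 0.5886, -0.2534]), array([ 0.5908, -0.2532])] z max [0.1517]
  crate rim [ 0.5982 -0.2784] [0.0604 0.1732] 11.6
[ 0.60033801 -0.27870574  0.1709023 ] [ 0.67836951 -0.57049173 -3.23023309]
```

Emit:
send_rows:
  steps: "-1 .002 -.003 -.02 0 0 0;-1 0 0 -.03 0 0 0;-1 0 0 -.025 0 0 0;-1 0 0 -.015 0 0 0;-1 0 0 -.010 0 0 0"

```text
clock: 11.65
eef_pos: [0.601, -0.2814, 0.0679]
tool_rot: [0.631, 0.775, -0.0, -0.002]
ft_force: [-0.2, 1.0, -3.8]
grip_width: 0.0235
grasp_force: 60.2
```

Emit:
send_rows:
  steps: "-1 0 0 -.004 0 0 0;-1 0 0 -.003 0 0 0;-1 0 0 -.002 0 0 0;-1 0 0 0 0 0 0;-1 0 0 0 0 0 0"

```text
clock: 12.07
eef_pos: [0.6034, -0.2832, 0.0626]
tool_rot: [0.632, 0.775, 0.0, 0.001]
ft_force: [-0.9, -0.4, -2.6]
grip_width: 0.0236
grasp_force: 60.2
```

Emit:
send_rows:
  steps: "-1 0 0 -.002 0 0 0;-1 0 0 -.001 0 0 0;-1 0 0 -.001 0 0 0;-1 0 0 0 0 0 0;-1 0 0 0 0 0 0"

```text
clock: 12.48
eef_pos: [0.6032, -0.2833, 0.0592]
tool_rot: [0.632, 0.775, 0.0, 0.001]
ft_force: [-1.8, 0.7, 5.3]
grip_width: 0.024
grasp_force: 61.1
```

Emit:
send_rows:
  steps: "-.2 0 0 0 0 0 0;0 0 0 0 0 0 0;.4 0 0 0 0 0 0;.6 0 0 0 0 0 0;.6 0 0 0 0 0 0"

```text
clock: 12.9
eef_pos: [0.6025, -0.2828, 0.057]
tool_rot: [0.632, 0.775, -0.0, -0.0]
ft_force: [-0.2, 0.3, 0.4]
grip_width: 0.0683
grasp_force: 0.0
```

Emit:
send_rows:
  steps: ".6 0 0 .01 0 0 0;.6 0 0 .03 0 0 0;.6 0 0 .04 0 0 0;.6 0 0 .04 0 0 0;.6 0 0 .04 0 0 0"

```text
clock: 13.32
eef_pos: [0.6022, -0.2827, 0.2196]
tool_rot: [0.632, 0.775, -0.0, -0.0]
ft_force: [1.3, -0.2, -0.1]
grip_width: 0.0682
grasp_force: 0.0
```

Emit:
send_rows:
  steps: ".6 0 .02 .02 0 0 0;.6 0 .036 .02 0 0 0;.6 0 .036 0 0 0 0;.6 0 .036 0 0 0 0;.6 0 .036 0 0 0 0"

```text
clock: 13.73
eef_pos: [0.6026, -0.1176, 0.259]
tool_rot: [0.632, 0.775, 0.001, 0.001]
ft_force: [0.9, 0.4, 0.7]
grip_width: 0.0684
grasp_force: 0.0
```

Emit:
send_rows:
  steps: ".6 -.004 .036 0 0 0 0;.6 -.004 .036 0 0 0 0;.6 -.004 .036 0 0 0 0;.6 -.004 .036 0 0 0 0;.6 -.004 .036 0 0 0 0"

```text
clock: 14.15
eef_pos: [0.5821, 0.0628, 0.2583]
tool_rot: [0.632, 0.775, 0.0, 0.0]
ft_force: [-0.2, 0.5, 0.3]
grip_width: 0.0685
grasp_force: 0.0
```

```bash
python3 chk.py .5995 -.281 .052 .086; python3 chk.py .6102 -.334 .052 .086
python3 - <<'E'
from h import *
c=camera("scene");f=c["frame"][200:440,100:420,::-1];cv2.imwrite("pics/s2.png",cv2.resize(f,None,fx=2.4,fy=2.4))
E
```

```text
scene 393 [array([ 0.5999, -0.2819]), array([ 0.5998, -0.282 ])] z max [0.0918]
  crate rim [ 0.5997 -0.2824] [0.0638 0.1714] 11.1
side 206 [array([ 0.5995, -0.2798]), array([ 0.5995, -0.2795])] z max [0.0905]
  crate rim [ 0.5981 -0.2776] [0.0603 0.1735] 11.7
[0.58179319 0.06638674 0.25830855] [ 0.20907388 -0.35535002 -0.28193048]
scene 426 [array([ 0.6108, -0.336 ]), array([ 0.6106, -0.3359])] z max [0.0919]
  crate rim [ 0.6001 -0.2824] [0.0633 0.1725] 11.7
side 175 [array([ 0.6105, -0.3336]), array([ 0.61  , -0.3332])] z max [0.0898]
  crate rim [ 0.5979 -0.2769] [0.0602 0.1739] 11.7
[0.58246236 0.06219351 0.25805793] [ 0.90578549 -1.09926473  0.18110152]
```

View pics/s2.png

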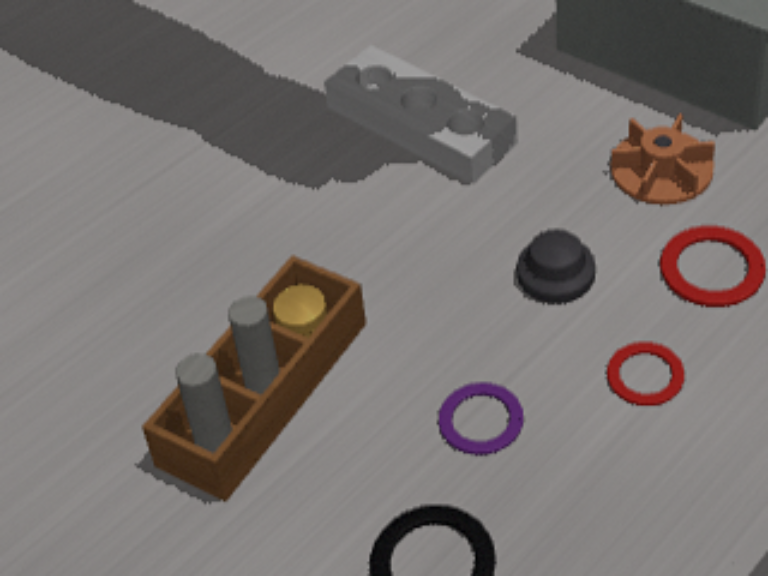

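Both pegs stand upright in the two empty cells, at crop (253,345) and (205,400). The stand is empty and nothing else has moved. On to the bar.

Emit:
send_rows:
  steps: ".6 -.007 .0286 0 0 0 -.0145;.6 -.007 .0286 0 0 0 -.0145;.6 -.007 .0286 0 0 0 -.0145;.6 -.007 .0286 0 0 0 -.0145;.6 -.007 .0286 0 0 0 -.0145"

```text
clock: 14.82
eef_pos: [0.548, 0.2032, 0.2576]
tool_rot: [0.661, 0.75, 0.0, 0.0]
ft_force: [0.2, 0.6, -0.4]
grip_width: 0.0681
grasp_force: 0.0
```

Emit:
send_rows:
  steps: ".6 -.007 .0286 0 0 0 -.0145;.6 -.007 .0286 0 0 0 -.0145;.6 0 0 0 0 0 0;.6 0 0 0 0 0 0;.6 0 0 0 0 0 0"

```text
clock: 15.23
eef_pos: [0.5343, 0.2598, 0.2573]
tool_rot: [0.671, 0.742, -0.0, 0.0]
ft_force: [0.3, -0.1, -0.1]
grip_width: 0.0683
grasp_force: 0.0
```

Run:
```python
from h import *
o=get_obs();c=camera("wrist")
from scipy.spatial.transform import Rotation as R
T=np.eye(4);T[:3,:3]=R.from_quat(o["tool_rot"]).as_matrix();T[:3,3]=o["eef_pos"]
print(o["eef_pos"],o["tool_rot"])
c["extrinsics"]=np.linalg.inv(T@c["T_tool_cam"]);W=cloud(c)
P=W.reshape(-1,3);P=P[~np.isnan(P[:,0])]
Q=P[(P[:,2]>.151)&(P[:,2]<.162)&(np.hypot(P[:,0]-.533,P[:,1]-.265)<.08)]
r=cv2.minAreaRect(Q[:,:2].astype(np.float32));print("bar",len(Q),np.round(r[0],4),np.round(r[1],4),r[2],np.percentile(Q[:,2],[50,98]))
L=P[np.abs(P[:,2]-.111)<.004];print("lid z",np.median(L[:,2]),len(L))
cv2.imwrite("pics/w.png",c["frame"][:,:,::-1])
```

```text
[0.53425183 0.25980674 0.2573219 ] [ 6.70945994e-01  7.41506134e-01 -2.18464780e-04  2.80177099e-04]
bar 1875 [0.534  0.2667] [0.0096 0.1184] 5.425380706787109 [0.15436618 0.15613708]
lid z 0.11122743900105453 63119
```

View pics/w.png

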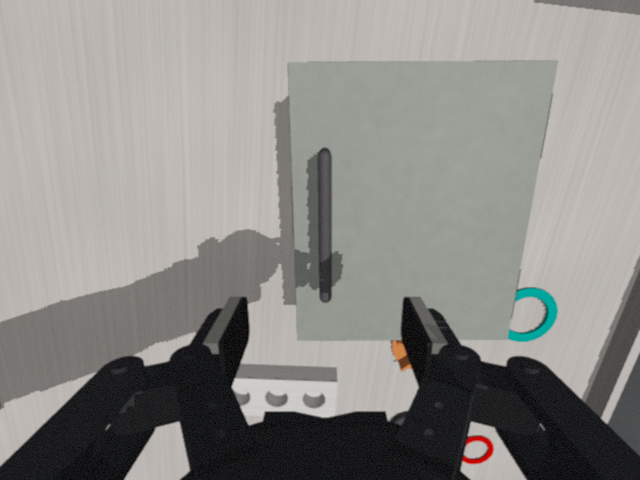

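The bar at (325,225) is centred between the fingers, and the lid face below is flat and clear. Descend and grip.

Emit:
send_rows:
  steps: ".6 0 .006 -.03 0 0 0;.6 0 0 -.035 0 0 0;.6 0 0 -.03 0 0 0;.6 0 0 -.018 0 0 0;.6 0 0 -.011 0 0 0"

```text
clock: 15.7
eef_pos: [0.5326, 0.2644, 0.1301]
tool_rot: [0.671, 0.741, -0.002, -0.001]
ft_force: [0.3, -0.4, 0.4]
grip_width: 0.0681
grasp_force: 0.0
```

Emit:
send_rows:
  steps: "-1 0 0 0 0 0 0;-1 0 0 0 0 0 0;-1 0 0 0 0 0 0;-1 0 0 0 0 0 0;-1 0 0 0 0 0 0"

```text
clock: 16.12
eef_pos: [0.5334, 0.2672, 0.1349]
tool_rot: [0.67, 0.742, 0.0, -0.0]
ft_force: [0.7, -1.8, 13.3]
grip_width: 0.008
grasp_force: 54.0
```

Emit:
send_rows:
  steps: "-1 0 0 0 0 0 0;-1 0 0 0 0 0 0;-1 0 0 0 0 0 0;-1 0 0 0 0 0 0;-1 0 0 0 0 0 0"

```text
clock: 16.53
eef_pos: [0.5335, 0.2672, 0.135]
tool_rot: [0.67, 0.742, 0.0, 0.0]
ft_force: [-1.8, -2.0, 5.9]
grip_width: 0.0074
grasp_force: 58.6
```

Emit:
send_rows:
  steps: "-1 .002 .0002 .006 0 0 0;-1 .002 .0002 .006 0 0 0;-1 .002 .0002 .006 0 0 0;-1 .002 .0002 .006 0 0 0;-1 .0028 .0003 .0056 0 0 0"

```text
clock: 16.95
eef_pos: [0.5427, 0.2682, 0.1629]
tool_rot: [0.67, 0.742, -0.002, -0.001]
ft_force: [-7.7, 0.9, -2.2]
grip_width: 0.0079
grasp_force: 58.5
```

Emit:
send_rows:
  steps: "-1 .0028 .0003 .0056 0 0 0;-1 .0028 .0003 .0057 0 0 0;-1 .0028 .0003 .0057 0 0 0;-1 .0035 .0004 .0052 0 0 0;-1 .0035 .0004 .0052 0 0 0"

```text
clock: 17.37
eef_pos: [0.5572, 0.2697, 0.1906]
tool_rot: [0.67, 0.742, -0.002, -0.002]
ft_force: [-10.2, -1.2, 0.5]
grip_width: 0.0073
grasp_force: 58.5
```

Forces are low, so I continue the arc.

Emit:
send_rows:
  steps: "-1 .0035 .0004 .0052 0 0 0;-1 .0035 .0004 .0052 0 0 0;-1 .0042 .0004 .0046 0 0 0;-1 .0042 .0004 .0046 0 0 0;-1 .0042 .0004 .0047 0 0 0"

```text
clock: 17.78
eef_pos: [0.5767, 0.2717, 0.2159]
tool_rot: [0.67, 0.742, -0.002, -0.002]
ft_force: [-10.6, -1.4, 2.7]
grip_width: 0.0076
grasp_force: 58.4
```

Emit:
send_rows:
  steps: "-1 .0042 .0004 .0047 0 0 0;-1 .0048 .0005 .004 0 0 0;-1 .0048 .0005 .004 0 0 0;-1 .0048 .0005 .004 0 0 0;-1 .0048 .0005 .004 0 0 0"

```text
clock: 18.2
eef_pos: [0.6008, 0.2743, 0.2382]
tool_rot: [0.67, 0.742, -0.001, -0.001]
ft_force: [-10.5, -1.8, 5.6]
grip_width: 0.0076
grasp_force: 58.5
```

Emit:
send_rows:
  steps: "-1 0 0 0 0 0 0;-1 0 0 0 0 0 0;-1 0 0 0 0 0 0;-1 0 0 0 0 0 0;-1 0 0 0 0 0 0"

```text
clock: 18.62
eef_pos: [0.6017, 0.2744, 0.2392]
tool_rot: [0.67, 0.742, 0.001, 0.0]
ft_force: [-10.4, -2.4, 8.3]
grip_width: 0.0077
grasp_force: 59.3
```

```bash
cat > lid.py <<'E'
from h import *
o=get_obs();print(o["eef_pos"],o["ft_force"],o["grasp_force"])
for n in("scene","side"):
    c=camera(n);cv2.imwrite(f"pics/lid_{n}.png",c["frame"][:,:,::-1]);W=cloud(c).reshape(-1,3);W=W[~np.isnan(W[:,0])]
    a=np.radians(5.9);d=W[:,:2]-[.7075,.2823];X=d@[np.cos(a),np.sin(a)];Y=d@[-np.sin(a),np.cos(a)];Z=W[:,2]-.105
    rng=np.random.default_rng(0)
    m=(X>-.2)&(X<-.01)&(np.abs(Y)<.115)&(Z>.012)&(Z<.2);X,Z=X[m],Z[m];best=0
    for _ in range(500):
        i,j=rng.choice(len(X),2)
        if abs(X[i]-X[j])<.04: continue
        s=(Z[j]-Z[i])/(X[j]-X[i]);k=np.abs(Z-Z[i]-s*(X-X[i]))<.003
        if k.sum()>best: best=k.sum();K=k
    p=np.polyfit(X[K],Z[K],1);print(n,best,len(X),"angle deg",np.degrees(np.arctan(-p[0])),"z at hinge",p[1])
E
python3 lid.py
```

```text
[0.60174121 0.27444682 0.23923284] [-10.42517021  -2.36686153   8.26343635] 59.29529070854187
scene 5452 7235 angle deg 39.49223647608384 z at hinge 0.005647681700340816
side 6143 7862 angle deg 39.319926023495626 z at hinge 0.006883147587624344
```

The lid plane measures 39.4°, the grip is firm and the tool is still. One last look before I hand it in.

View pics/lid_scene.png

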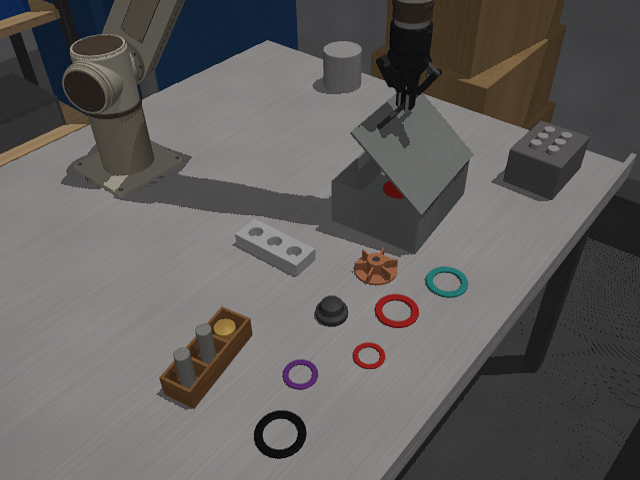

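Emit:
send_rows:
  steps: "-1 0 0 0 0 0 0;-1 0 0 0 0 0 0;-1 0 0 0 0 0 0;-1 0 0 0 0 0 0;-1 0 0 0 0 0 0"

```text
clock: 19.13
eef_pos: [0.6017, 0.2744, 0.2392]
tool_rot: [0.67, 0.742, 0.001, 0.0]
ft_force: [-10.6, -2.2, 8.6]
grip_width: 0.0075
grasp_force: 59.3
```

The lid is held open by the bar at (405,100), and the pegs stand in the crate at (184,365) and (205,342). Everything else is where it was.

```bash
python3 -c "
from workcell import *
print(job_done())"
```

```text
the job is handed in; nothing more can be done
None
```

I handed the job in at about 19 s with both pegs standing upright in the two empty cells and the lid held by its bar at a measured 39.4°; the hand-in gave no verdict.

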